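# Free the wedged tester caddy from its display box

## Task

One of the two wooden tester caddies has got wedged diagonally in its display box, with its corners caught under the box's turned-in rims. Take it by its handle, turn it flat along the box's long sides while it is still down in the box so that its corners come free, lift it out, and set it down gently on the marble slab for refilling: upright, centred, and lined up with the slab's long sides (either way round). Leave the other caddy, which sits square in its own box, where it is.

Things in the scene. Friction and masses are not known exactly. Their poses are not given: they have to be found in the camera images.
- caddy: The wedged caddy, loose, under 0.5 kg: pale wooden tray 120 (x) by 76 (y) mm, walls 24 high. Over its centre a handle on two posts at x = +-40: a level bar along x, 92 long, 14 wide, 14 high, its centre 85 above the underside. Starts level on the box floor, turned 28 to 55 degrees counter-clockwise (from above) from the box's x, corners under the rims. Origin: centre of underside; z up.
- display_box: Wine-red open box (grey floor, brass-edged lips) round the wedged caddy, fixed: 190 (x) by 156 (y) mm, 40 high, floor and walls 4 thick. Along both long sides (along x) the rims turn in as lips, underside 35 and top 40 above the table; mouth between them 100 wide in y, inside 148 by 182. Caddy passes only within 10 degrees of square and 10 mm of centred in y. Origin: centre of underside; z up.
- slab: Empty marble slab fixed on the table, 180 (x) by 130 (y) mm, 15 thick. Origin: centre of its underside, so its top is 15 mm above the origin; z up. The slab, the display box and a second identical box stand side by side in front of the robot, in any order.
- other_caddy: A second caddy, identical to the first, loose, standing square (within 5 degrees) in the second, identical box; to be left alone. Origin: centre of its underside; x along its handle; z up.
There are look-alikes about, which are no part of the job. What is shaped like the display_box but green is not meant.

How it is judged:
By the outcome, as a careful person would: the job done as asked, in the order asked, and still so for the second after the job is handed in, with the robot touching nothing.
It also fails if it takes over 38 s, if anything falls off the work surface, if the arm or the gripper's body presses on something with over 40 N, if the wrist force passes 120 N, or if a joint passes its speed limit or range.

## Robot

A 6-joint arm with a two-finger parallel gripper is mounted at the origin on the work surface. World frame = base frame: x ahead of the robot, y to its left, z up, the work surface at z = 0. Lengths are in mm, angles in rad, forces in N, time in s.
With the tool pointing down it reaches from about 300 to 775 mm from the base axis. Payload 14.6 kg.
Tool frame: the origin (TCP) lies at the very end of the fingers, on their centre line; the grasp point (between the pads) lies 19 mm behind it; z points along the fingers, y is the line along which they close (so a half turn about z gives the same grasp; the last joint's range is limited). The gripper opens to 94 mm and grips with 3 to 60 N. Pads are 16 mm wide; open, the fingers measure 119 mm over their backs; the gripper's body (75 mm by 177 mm) begins 78 mm behind the grasp point.
Start: joints at [1.044, 0.3, 1.521, -0, 1.321, -0.067], TCP at [244.069, 492.869, 205.446] pointing down, gripper open.
Joint ranges: [-3.03, 3.03], [-0.79, 2.21], [0.23, 2.52], [-1.04, 4.18], [0, 3.07], [-2.55, 2.55]. Speed limits (rad/s): [2.22, 2.22, 2.57, 3.14, 3.14, 3.14].

## Interface

Orientations are given as [roll, pitch, yaw] about the fixed x, y, z axes, in that order (R = Rz(yaw) Ry(pitch) Rx(roll)).
In Python, from cell import manip, optics gives the robot as it stands.
- The arm moves only by the shell command python3 -m crank 'ROWS' [FORCE]. ROWS is JSON, a list of rows, each a list of 7 numbers: the opening in per cent of the stroke, from 0 (shut) to 100 (fully open), then the shift along the tool's x, y, z in mm, then the turn, a rotation vector about the tool's x, y, z in rad. A call has 1 to 10 rows; each row is the pose to reach, as a shift and turn from the pose commanded when the call began, along the tool's axes at that moment; what a row does not reach only later rows make up. A row lasts 1/10 s, in which the tool goes at most 50 mm and 8.59 degrees, less where a joint would pass 70% of its speed; a pose out of reach is approached as far as the arm can. A call with a gripper value outside its range is refused whole. The fingers move at their own pace and stop on an object; FORCE is the grip in N (left out, the last holds). Time passes only in rows, so rows that repeat a pose let the fingers close. It gives the time, the measured TCP pose, the force, the opening and the grip force at its end, in the units of the state.
- manip.read_state(): the state, without advancing time (a new reading comes with each control period).
- optics.camera(name): name is "scene" or "top" or "wrist"; returns (picture, depth): 480x640x3 uint8, red, green, blue; 480x640 float32, mm along the optical axis (not along the pixel's ray), 0 where there is no reading.
- optics.calibration(name): a dict with "camera_matrix" (3x3 intrinsics, pixels), "k1" (the pictures are not rectified: a ray, as slopes to the right and down, at radius r is drawn at 1 + k1 r^2 times it, then the intrinsics apply), "R" (3x3) and "t" (3): a world point X has camera coordinates R X + t. Camera axes: x right, y down, z forward; pixel columns grow to the right and rows downward; lengths in mm; the calibration is good to about 2 mm. A picture is of the moment at which its call begins: read the wrist's pose just before it. calibration takes no time and is no camera call; for the wrist camera it gives the pose at the moment of the call.
- manip.sign_off(): hands the job in; it is judged then, once.
The state is a dict: "clock": time; "joints": joint angles; "qd": joint speeds; "effort": joint torques, N m; "eef_pos": TCP position; "eef_rot": TCP orientation; "wrist_force": force on the tool from outside, world axes, zero at the start; "moment": the same for the moment, N m; "finger_gap": finger opening in mm; "finger_force": force on a finger pad.
Only numpy, scipy, OpenCV 4.12 (cv2) and the standard library are available. Lean on these libraries where they do the work, as an engineer would, in place of code of your own. Each camera call takes 0.05 s, during which the arm holds its last target. There are 200 camera calls.

## Working session

There is one attempt and no reset: what is moved stays moved. The work goes in short steps, Python scripts to look and compute and a shell command to move; the robot and the scene stay as the last step left them, time stands still between calls to the robot, and variables do not carry over. Pictures are saved under pics/ and viewed, at most 10 in all, crops included, and the job is handed in when it is done.

```bash
mkdir -p pics; cat > h.py <<'E'
import numpy as np, cv2
from cell import manip, optics
def pts(name):
    c=optics.calibration(name); im,d=optics.camera(name)
    K=np.array(c["camera_matrix"]);k=c["k1"];R=np.array(c["R"]);t=np.array(c["t"])
    v,u=np.mgrid[0:480,0:640]
    x=(u-K[0,2])/K[0,0]; y=(v-K[1,2])/K[1,1]
    a,b=x.copy(),y.copy()
    for _ in range(8):
        s=1+k*(a*a+b*b); a=x/s; b=y/s
    P=np.stack([a*d,b*d,d],-1)
    W=(P-t)@R
    W[d==0]=np.nan
    return im,d,W
E
python3 - <<'E'
from h import *
im,d,W=pts("top"); np.savez("top.npz",im=im,d=d,W=W)
cv2.imwrite("pics/top.png",im[...,::-1])
s=manip.read_state(); print(s)
for p in [(240,320),(100,100),(400,500)]: print(W[p])
E
```

```text
{'clock': 0.05, 'joints': array([ 1.04439383e+00,  3.00472192e-01,  1.52158140e+00, -9.12070354e-06,
        1.32069300e+00, -6.65870058e-02]), 'qd': array([ 0.0011806 , -0.00079336, -0.0011646 ,  0.00023117,  0.002438  ,
        0.00150182]), 'effort': array([ 3.58240004e-04, -5.33213675e+01, -3.53703940e+01,  7.09868059e-02,
        2.35697668e-02, -7.19262380e-05]), 'eef_pos': array([243.94717242, 492.64804389, 204.88559621]), 'eef_rot': array([-3.14044069e+00, -6.79653610e-05,  2.68177939e+00]), 'wrist_force': array([-0.20441778,  0.01458515,  0.46421577]), 'moment': array([-0.00736983,  0.01667393,  0.01434445]), 'finger_force': 0.0, 'finger_gap': 94.41214173228761}
[401.6811583   14.33738417   1.47233386]
[652.52928566 428.91314686  -1.12015927]
[ 129.66684363 -306.03764094    0.56013234]
```

View pics/top.png

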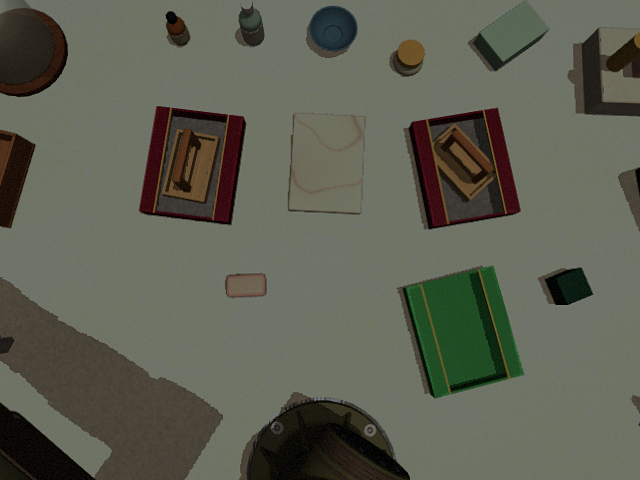

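The top view shows the wedged caddy in the right red box at about (465,163), the slab at (327,163), and the square caddy in the left box at (190,165). The green look-alike is at (462,330).

```bash
python3 - <<'E'
from h import *
z=np.load("top.npz");im,W=z["im"],z["W"]
def rect(m,n):
    P=W[m][:,:2].astype(np.float32); (c,(w,h),a)=cv2.minAreaRect(P)
    if w<h: a+=90
    a=(a+90)%180-90
    print(n,np.round(c,1),round(max(w,h),1),round(min(w,h),1),'yaw long',round(a,2),len(P), 'z',np.median(W[m][:,2]).round(1))
v,u=np.mgrid[0:480,0:640]
hsv=cv2.cvtColor(im,cv2.COLOR_RGB2HSV).astype(int)
H,S,V=hsv[...,0],hsv[...,1],hsv[...,2]
right=(u>395)&(u<535)&(v>95)&(v<240); Z=W[...,2]
er=lambda m:cv2.morphologyEx(m.astype(np.uint8),cv2.MORPH_OPEN,np.ones((3,3)))>0
rect(er(right&((H<8)|(H>165))&(S>120)&(Z>33)&(Z<46)),'box')
rect(right&(Z>80)&(Z<100),'bar R')
rect(right&(Z>18)&(Z<30)&(H>8)&(H<25)&(S>70),'tray R')
for q in[(163,465),(150,450),(163,327)]: print(W[q],hsv[q])
sl=(u>280)&(u<375)&(v>100)&(v<222)
rect(er(sl&(Z>9)&(Z<22)),'slab')
left=(u>130)&(u<255)&(v>95)&(v<235)
rect(left&(Z>80)&(Z<100),'bar L')
rect(er(left&((H<8)|(H>165))&(S>120)&(Z>33)&(Z<46)),'boxL')
E
```

```text
box [ 534.8 -237.5] 191.8 158.0 yaw long 11.92 3166 z 40.2
bar R [ 546.2 -233.8] 92.0 15.6 yaw long 43.32 557 z 95.4
tray R [ 532.7 -236. ] 187.5 151.1 yaw long 11.32 696 z 27.2
[ 542.81851384 -239.38379364   28.78709641] [ 16 143 102]
[ 565.77779262 -212.76228098   28.73038147] [ 16 152  42]
[538.74292395   5.4026087   17.62778765] [ 27  41 111]
slab [541.2   5.4] 181.7 130.0 yaw long -1.46 7043 z 15.4
bar L [526.4 247.7] 93.1 15.5 yaw long -9.6 538 z 95.6
boxL [527.1 242.4] 191.9 156.5 yaw long -5.68 3288 z 40.5
```

```bash
python3 -m crank '[[100,-593,-517,0,0,0,1.925],[100,-593,-517,0,0,0,1.925],[100,-593,-517,0,0,0,1.925],[100,-593,-517,0,0,0,1.925],[100,-593,-517,0,0,0,1.925],[100,-593,-517,0,0,0,1.925],[100,-593,-517,0,0,0,1.925],[100,-593,-517,0,0,0,1.925],[100,-593,-517,0,0,0,1.925],[100,-593,-517,0,0,0,1.925]]' 20
```

```text
clock: 1.05
eef_pos: [436.2, 29.1, 205.4]
eef_rot: [-3.142, 0.0, 1.176]
wrist_force: [1.0, 0.2, 0.0]
finger_gap: 94.0
finger_force: 0.0
```

```bash
python3 -m crank '[[100,-201,202,0,0,0,0.42],[100,-201,202,0,0,0,0.42],[100,-201,202,0,0,0,0.42],[100,-201,202,0,0,0,0.42],[100,-201,202,0,0,0,0.42],[100,-201,202,0,0,0,0.42],[100,-201,202,0,0,0,0.42],[100,-201,202,0,0,0,0.42]]'
python3 - <<'E'
from h import *
im,d,W=pts("wrist"); cv2.imwrite("pics/w1.png",im[...,::-1])
s=manip.read_state(); print(s["eef_pos"],s["eef_rot"],s["clock"])
m=(W[...,2]>82)&(W[...,2]<102)
n,l,st,_=cv2.connectedComponentsWithStats(m.astype(np.uint8))
for i in range(1,n):
    if st[i,4]>300:
        print(st[i],cv2.minAreaRect(W[l==i][:,:2].astype(np.float32)),np.median(W[l==i][:,2]))
E
```

```text
clock: 1.85
eef_pos: [546.3, -231.6, 204.5]
eef_rot: [-3.14, 0.0, 0.761]
wrist_force: [-0.5, 1.5, 0.9]
finger_gap: 94.0
finger_force: 0.0
[ 546.35190553 -230.88620473  204.96648827] [-3.14051324e+00  2.78533202e-04  7.61828578e-01] 1.9
[ 318  180   20  120 2210] ((547.3916625976562, -235.38815307617188), (91.53762817382812, 14.008108139038086), 43.144779205322266) 95.62419160612495
```

View pics/w1.png

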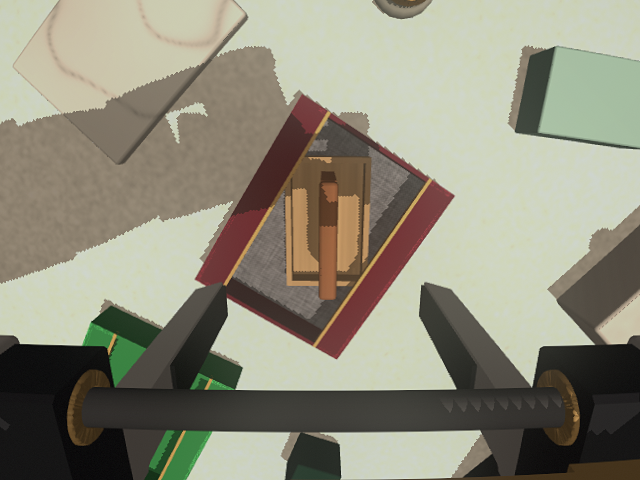

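The wrist view shows the bar from (328,172) to (328,298), lying along tool x as planned, with clear space for both fingers. Next I descend and grip.

```bash
python3 -m crank '[[100,-2,3.6,30,0,0,0.008],[100,-2,3.6,70,0,0,0.008],[100,-2,3.6,105,0,0,0.008],[100,-2,3.6,125,0,0,0.008],[100,-2,3.6,135,0,0,0.008],[100,-2,3.6,135,0,0,0.008],[100,-2,3.6,135,0,0,0.008]]' 20
python3 -m crank '[[50,0,0,0,0,0,0],[30,0,0,0,0,0,0],[10,0,0,0,0,0,0],[5,0,0,0,0,0,0],[5,0,0,0,0,0,0],[5,0,0,0,0,0,0],[5,0,0,0,0,0,0],[5,0,0,0,0,0,0]]' 30
```

```text
clock: 2.6
eef_pos: [548.3, -235.2, 71.8]
eef_rot: [3.14, -0.001, 0.754]
wrist_force: [0.2, 0.5, -0.4]
finger_gap: 93.9
finger_force: 0.0
clock: 3.4
eef_pos: [547.7, -235.4, 70.4]
eef_rot: [-3.142, 0.0, 0.754]
wrist_force: [0.4, -0.1, -0.1]
finger_gap: 33.3
finger_force: 0.0
```

```bash
python3 -m crank '[[5,0,0,0,0,0,0],[5,0,0,0,0,0,0],[5,0,0,0,0,0,0],[5,0,0,0,0,0,0],[5,0,0,0,0,0,0],[5,0,0,0,0,0,0]]' 35
```

```text
clock: 4.0
eef_pos: [547.6, -235.4, 70.4]
eef_rot: [-3.141, 0.0, 0.754]
wrist_force: [-1.2, 1.1, -0.7]
finger_gap: 13.6
finger_force: 35.0
```

```bash
python3 -m crank '[[5,0,0,-1.5,0,0,0],[5,0,0,-2.5,0,0,0],[5,-1,-1,-2.5,0,0,0.08],[5,-3,-2,-2.5,0,0,0.18],[5,-5,-3,-2.5,0,0,0.28],[5,-7,-4,-2.5,0,0,0.38],[5,-9,-5,-2.5,0,0,0.48],[5,-10.8,-5.3,-2.5,0,0,0.546],[5,-10.8,-5.3,-2.5,0,0,0.546],[5,-10.8,-5.3,-2.5,0,0,0.546]]' 35
python3 - <<'E'
from h import *
im,d,W=pts("wrist"); cv2.imwrite("pics/w2.png",im[...,::-1])
s=manip.read_state(); print(s["eef_pos"],s["eef_rot"],s["clock"])
hsv=cv2.cvtColor(im,cv2.COLOR_RGB2HSV).astype(int);H,S,Z=hsv[...,0],hsv[...,1],W[...,2]
m=((H<8)|(H>165))&(S>100)&(Z>34)&(Z<46)
print(cv2.minAreaRect(W[m][:,:2].astype(np.float32)),m.sum())
m=(H>8)&(H<25)&(S>70)&(Z>22)&(Z<34)
print(cv2.minAreaRect(W[m][:,:2].astype(np.float32)),m.sum())
E
```

```text
clock: 5.0
eef_pos: [536.2, -238.9, 72.9]
eef_rot: [-3.142, 0.0, 0.21]
wrist_force: [-0.3, 0.1, -3.4]
finger_gap: 13.9
finger_force: 35.0
[ 536.24678322 -238.90207062   72.90966591] [-3.14155416e+00  6.24302142e-05  2.09783812e-01] 5.05
((559.7523803710938, -234.13385009765625), (141.33905029296875, 156.94741821289062), 11.329370498657227) 22885
((540.7525634765625, -237.9926300048828), (129.9740447998047, 100.86492919921875), 11.418441772460938) 4983
```

View pics/w2.png

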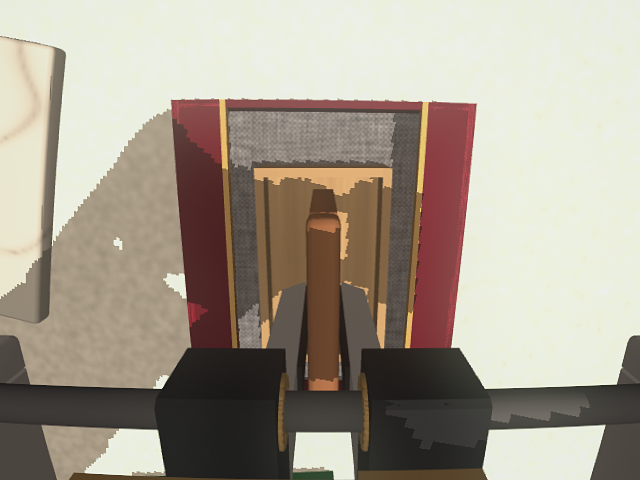

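The caddy now lies flat, with equal grey gaps to both lips (238–255 on the left, 392–410 on the right). I lift it straight up.

```bash
python3 -m crank '[[5,0,0,-5,0,0,0.01],[5,0,0,-12,0,0,0.01],[5,0,0,-20,0,0,0.01],[5,0,0,-28,0,0,0.01],[5,0,0,-36,0,0,0.01],[5,0,0,-46,0,0,0.01],[5,0,0,-56,0,0,0.01],[5,0,0,-64,0,0,0.01],[5,0,0,-70,0,0,0.01],[5,0,0,-70,0,0,0.01]]' 35
python3 - <<'E'
from h import *
im,d,W=pts("top"); s=manip.read_state(); print(s["eef_pos"],s["eef_rot"],s["wrist_force"],s["finger_gap"])
im,d,W=pts("wrist"); cv2.imwrite("pics/w3.png",im[...,::-1])
E
```

```text
clock: 6.05
eef_pos: [536.5, -239.1, 143.9]
eef_rot: [3.141, -0.001, 0.198]
wrist_force: [0.4, -0.1, -4.3]
finger_gap: 13.4
finger_force: 35.0
[ 536.26210347 -238.96816315  143.18473215] [ 3.14132332e+00 -3.02340887e-04  1.97800660e-01] [-0.19310379  1.22420201 -3.0666709 ] 13.428207515514208
```

View pics/w3.png

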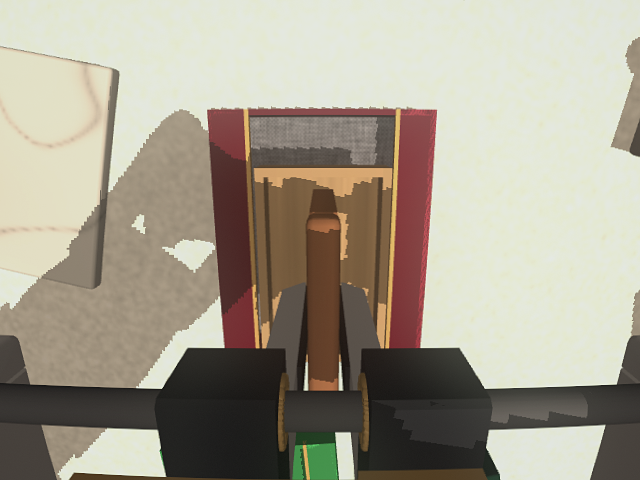

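The caddy is clear of the box and hangs level in the grip. I carry it over the slab.

```bash
python3 -m crank '[[5,6,-26,0,0,0,0.03],[5,14,-62,0,0,0,0.06],[5,23,-100,0,0,0,0.1],[5,32,-140,0,0,0,0.14],[5,41,-180,0,0,0,0.18],[5,48,-212,0,0,0,0.21],[5,52,-230,0,0,0,0.225],[5,54,-237.5,0,0,0,0.225],[5,54,-237.5,0,0,0,0.225],[5,54,-237.5,0,0,0,0.225]]' 35
python3 - <<'E'
from h import *
im,d,W=pts("wrist"); cv2.imwrite("pics/w4.png",im[...,::-1])
s=manip.read_state(); print(s["eef_pos"],s["eef_rot"],s["clock"])
Z=W[...,2]; m=(Z>9)&(Z<22)&(np.abs(W[...,0]-541)<110)&(np.abs(W[...,1]-5)<90)
m=cv2.morphologyEx(m.astype(np.uint8),cv2.MORPH_OPEN,np.ones((5,5)))>0
print(cv2.minAreaRect(W[m][:,:2].astype(np.float32)),m.sum())
# far edge & side edges
P=W[m]
c=np.array([541,5]);
for lo in (560,590,610):
    q=P[np.abs(P[:,0]-lo)<4]; print(lo,q[:,1].min(),q[:,1].max())
for y in(-40,0,5,10,45):
    q=P[np.abs(P[:,1]-y)<4]; print(y,q[:,0].max())
b=(Z>134)&(Z<185)
hsv=cv2.cvtColor(im,cv2.COLOR_RGB2HSV).astype(int)
wd=(hsv[...,0]>8)&(hsv[...,0]<25)&(hsv[...,1]>70)&(Z>85)&(Z<115)
q=W[wd]; print(cv2.minAreaRect(q[:,:2].astype(np.float32)), q[:,0].max(),q[:,1].min(),q[:,1].max(),np.percentile(q[:,2],[5,50,95]))
E
```

```text
clock: 7.15
eef_pos: [542.5, 3.7, 142.7]
eef_rot: [3.141, 0.0, -0.027]
wrist_force: [0.1, 0.0, -3.6]
finger_gap: 13.7
finger_force: 35.0
[542.46954979   3.54180642 142.78018882] [ 3.14140320e+00  2.71168699e-04 -2.78437710e-02] 7.2
((542.75341796875, 4.616497039794922), (130.34869384765625, 178.67385864257812), 88.50205993652344) 13028
560 -60.65351095738677 68.98184834229156
590 -61.460803912451595 68.35092421098551
610 -62.40646747913428 67.91181840634698
-40 630.7116275690797
0 631.715188320204
5 631.8532783384862
10 631.9684791646138
45 633.098656046629
((542.5098876953125, 3.1475181579589844), (76.11920928955078, 120.20183563232422), 88.42505645751953) 603.5373778863666 -36.29479959322943 42.40677175812353 [ 88.62299004 100.06651776 101.41582559]
```

View pics/w4.png

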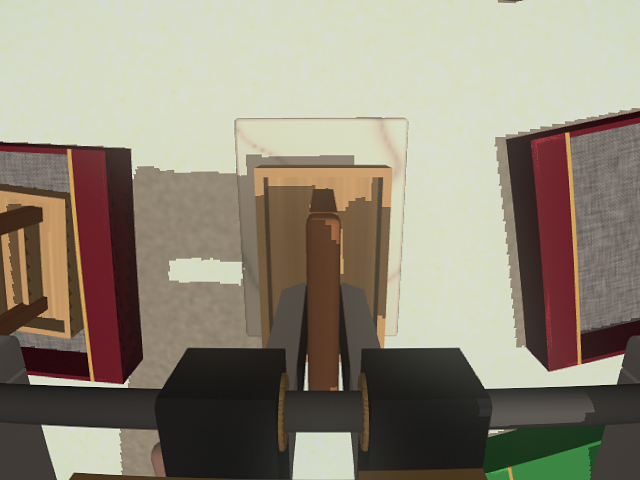

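The slab lies centred under the caddy (slab edges at columns 236–407, tray at 255–392), with about 1.2 mm in y to correct. I lower it.

```bash
python3 -m crank '[[5,-0.3,-1.2,8,0,0,0],[5,-0.3,-1.2,20,0,0,0],[5,-0.3,-1.2,32,0,0,0],[5,-0.3,-1.2,42,0,0,0],[5,-0.3,-1.2,49,0,0,0],[5,-0.3,-1.2,54,0,0,0],[5,-0.3,-1.2,57,0,0,0],[5,-0.3,-1.2,58.5,0,0,0],[5,-0.3,-1.2,58.5,0,0,0],[5,-0.3,-1.2,58.5,0,0,0]]' 35
python3 -m crank '[[5,0,0,0.5,0,0,0],[5,0,0,1,0,0,0],[5,0,0,1.5,0,0,0],[5,0,0,2,0,0,0],[5,0,0,2,0,0,0],[5,0,0,2,0,0,0]]' 35
```

```text
clock: 8.2
eef_pos: [542.4, 5.8, 84.8]
eef_rot: [3.142, -0.001, -0.027]
wrist_force: [-0.5, -0.8, -4.2]
finger_gap: 13.5
finger_force: 35.0
clock: 8.8
eef_pos: [542.2, 5.7, 82.4]
eef_rot: [3.142, 0.0, -0.027]
wrist_force: [-0.5, -0.3, -3.6]
finger_gap: 13.8
finger_force: 35.0
```

```bash
python3 -m crank '[[5,0,0.7,0,0,0,0],[5,0,0.7,0.3,0,0,0],[5,0,0.7,0.6,0,0,0],[5,0,0.7,0.9,0,0,0],[5,0,0.7,0.9,0,0,0],[5,0,0.7,0.9,0,0,0]]' 35
```

```text
clock: 9.4
eef_pos: [542.2, 5.0, 81.6]
eef_rot: [3.142, -0.0, -0.027]
wrist_force: [-0.7, 1.3, -3.8]
finger_gap: 13.8
finger_force: 35.0
```

```bash
python3 -m crank '[[5,0,0,0.2,0,0,0],[5,0,0,0.4,0,0,0],[5,0,0,0.6,0,0,0],[5,0,0,0.6,0,0,0],[5,0,0,0.6,0,0,0]]' 35
```

```text
clock: 9.9
eef_pos: [542.3, 5.2, 81.3]
eef_rot: [-3.141, -0.0, -0.027]
wrist_force: [-4.0, 2.8, 5.7]
finger_gap: 13.7
finger_force: 35.0
```

Wrist force has changed sign, so the caddy is resting on the slab. I release and retreat.

```bash
python3 -m crank '[[20,0,0,0,0,0,0],[25,0,0,0,0,0,0],[35,0,0,0,0,0,0],[45,0,0,0,0,0,0],[55,0,0,0,0,0,0],[60,0,0,0,0,0,0],[60,0,0,0,0,0,0],[60,0,0,0,0,0,0]]' 10
python3 -m crank '[[60,0,0,-5,0,0,0],[60,0,0,-15,0,0,0],[60,0,0,-30,0,0,0],[60,0,0,-55,0,0,0],[60,0,0,-80,0,0,0],[60,0,0,-110,0,0,0],[60,0,0,-135,0,0,0],[60,0,0,-145,0,0,0],[60,0,0,-145,0,0,0],[60,0,0,-145,0,0,0]]'
python3 - <<'E'
from h import *
im,d,W=pts("wrist"); cv2.imwrite("pics/w5.png",im[...,::-1])
hsv=cv2.cvtColor(im,cv2.COLOR_RGB2HSV).astype(int);Z=W[...,2]
near=(np.abs(W[...,0]-541)<110)&(np.abs(W[...,1]-5)<90)
m=near&(Z>90)&(Z<118); print(cv2.minAreaRect(W[m][:,:2].astype(np.float32)),np.median(Z[m]))
m=near&(Z>34)&(Z<45); m=cv2.morphologyEx(m.astype(np.uint8),cv2.MORPH_OPEN,np.ones((3,3)))>0; print(cv2.minAreaRect(W[m][:,:2].astype(np.float32)),np.median(Z[m]))
m=near&(Z>9)&(Z<22); m=cv2.morphologyEx(m.astype(np.uint8),cv2.MORPH_OPEN,np.ones((5,5)))>0; print(cv2.minAreaRect(W[m][:,:2].astype(np.float32)))
E
```

```text
clock: 10.7
eef_pos: [542.2, 5.1, 81.0]
eef_rot: [-3.142, -0.0, -0.027]
wrist_force: [0.2, 0.9, -0.0]
finger_gap: 55.8
finger_force: 0.0
clock: 11.7
eef_pos: [541.8, 5.1, 224.9]
eef_rot: [-3.142, 0.001, -0.027]
wrist_force: [-1.2, 0.5, -1.2]
finger_gap: 56.1
finger_force: 0.0
((542.42041015625, 4.870599746704102), (13.694268226623535, 91.54199981689453), 88.65422821044922) 106.60236139926145
((541.6307983398438, 4.656192779541016), (75.6390609741211, 120.8433609008789), 88.25150299072266) 38.82657730233922
((542.4180908203125, 4.706775665283203), (130.0961151123047, 179.63653564453125), 88.38671112060547)
```

View pics/w5.png

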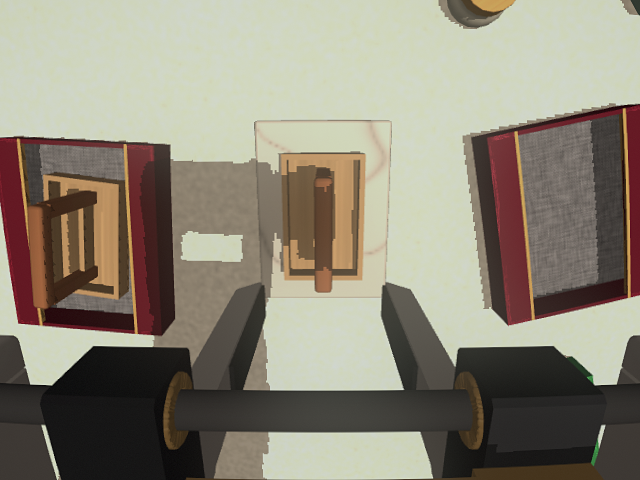

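The caddy stands upright on the slab (tray at columns 280–365, slab at 255–391). It is centred to within 1 mm and aligned to within 0.3°; the other caddy still stands in its box on the left.

```bash
python3 -c "
from cell import manip
print(manip.sign_off())"
```

```text
the job is handed in; nothing more can be done
None
```

The wedged caddy was turned flat in its box, lifted out and set upright on the slab, centred to about 1 mm and aligned to about 0.3°; I left the other caddy alone and handed the job in at about 12 s.

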